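Get the shim box out from behind the cans

TASK

The flat shim box at the back of the steel tray is hemmed in by the spray can, the square bottle and the jar. Stand all three upright on the rubber mat first, then take the shim box and lay it flat, lid up, in the aluminium parts pan, and only after that put the spray can, the bottle and the jar back upright in the tray, each exactly where it stood at the start. Knock nothing over and leave the nut and the valve holder in the tray's corners where they are.

Things in the scene. Friction and masses are not known exactly. Their poses are not given: they have to be found in the camera images.
- aerosol_mid (a point): Middle (half-way up, on the axis) of the round spray can: 138 mm tall, plain aluminium with a grey band, 53 mm diameter up to 108 mm above its base, then a white cap of 49 mm diameter to the top. About 200 g. z along its axis, upwards. Starts upright on the tray's floor; its place there is where it has to come back to.
- bottle_mid (a point): Middle (half-way up, on the axis) of the white plastic bottle: 128 mm tall, square body 44 x 44 mm up to 94 mm above its base, sloping shoulder, black round screw cap 26 mm diameter from 102 to 128 mm above the base. About 190 g. x and y square to the body's sides, z upwards. Starts upright on the tray's floor; its place there is where it has to come back to.
- jar_mid (a point): Middle (half-way up, on the axis) of the round grey plastic jar: 106 mm tall, 56 mm diameter up to 76 mm above its base, then a short shoulder, and a flat steel lid of 58 mm diameter from 84 to 106 mm above the base. About 250 g. z along its axis, upwards. Starts upright on the tray's floor; its place there is where it has to come back to.
- shimbox_mid (a point): Middle of the low rectangular metal shim box, dark with a bright lid with a paper label on it: 37 mm (its x) by 57 mm (its y), 36 mm tall, z upwards. About 160 g. Lies flat on the tray's floor; the can, the bottle and the jar stand some 60 mm from its middle (one towards the robot, one on either side), the side away from the robot is open.
- tray: Shallow open sheet-steel spill tray, fixed to the bench: 220 mm (its x, away from the robot) by 270 mm (its y), rim 16 mm high, walls and floor 3 mm thick. Origin at the centre of its underside on the bench; its inner floor is 3 mm above it.
- mat: Flat black ribbed rubber mat, fixed, on the robot's left or right: 240 mm (its x) by 200 mm (its y), 3 mm thick. Origin at the centre of its underside, on the bench.
- pan_in (a point): Centre of the inner floor (3 mm above the bench) of the small open aluminium parts pan, fixed, on the other side of the tray from the mat: inside 114 mm (its x, away from the robot) by 98 mm (its y), rim 20 mm above the bench, walls 3 mm. A loose injector, 38 mm tall with its inlet stub, lies on the bench beyond it.
- nut: Bystander: small steel hexagon nozzle nut, 24 mm across, 30 mm tall, in one front corner of the tray. Origin at the centre of its underside. Leave it alone.
- holder: Bystander: small steel delivery-valve holder, hexagon 22 mm across with a round stem, 36 mm tall, in the other front corner of the tray. Origin at the centre of its underside. Leave it alone.
Not all that is in view belongs to the job. Leave any blue look-alike of the part that bears jar_mid alone.

How it is judged:
By the outcome, as a careful person would: the job done as asked, in the order asked, and still so for the second after the job is handed in, with the robot touching nothing.
It also fails if it takes over 131 s, if anything falls off the work surface, if the arm or the gripper's body presses on something with over 40 N, if the wrist force passes 120 N, or if a joint passes its speed limit or range.

ROBOT

A 6-joint arm with a two-finger parallel gripper is mounted at the origin on the work surface. World frame = base frame: x ahead of the robot, y to its left, z up, the work surface at z = 0. Lengths are in mm, angles in rad, forces in N, time in s.
With the tool pointing down it reaches from about 400 to 925 mm from the base axis. Payload 12.5 kg.
Tool frame: the origin (TCP) lies at the centre of the arm's flange, where the gripper is bolted on; the fingertips stand 190 mm ahead of it and the grasp point (between the pads) lies 171 mm ahead of it; z points along the fingers, y is the line along which they close (so a half turn about z gives the same grasp; the last joint's range is limited). The gripper opens to 95 mm and grips with 3 to 60 N. Pads are 20 mm wide; open, the fingers measure 119 mm over their backs; the gripper's body (75 mm by 180 mm) begins 59 mm behind the grasp point.
Start: joints at [-1.327, 0.491, 1.559, -0, 1.092, -0.106], TCP at [214.213, -587.144, 404.761] pointing down, gripper open.
Joint ranges: [-3.1, 3.1], [-0.84, 2.19], [0.05, 2.79], [-1.13, 4.28], [0.06, 2.93], [-2.69, 2.69]. Speed limits (rad/s): [2.22, 2.22, 2.79, 3.14, 3.14, 3.14].

INTERFACE

Orientations are given as [roll, pitch, yaw] about the fixed x, y, z axes, in that order (R = Rz(yaw) Ry(pitch) Rx(roll)).
In Python, from cell import env, read_camera, search_frame, cut_out gives the robot as it stands. The module is installed in compiled form; this text tells all that it offers.
- The arm moves only by the tool move_arm, never from a script. Its argument "commands" is a list of rows, each a list of 3 entries, a list of its own where there are three numbers: the shift along the world's x, y, z normalised to -1 to 1, where 1 is 0.03 m, then the turn about the world's z normalised to -1 to 1, where 1 is 0.08 rad, then the opening, from -1 (shut) to 1 (fully open), so that 0 is half open. A call has 1 to 20 rows; each row shifts and turns the commanded pose from where the row before left it; what a row does not reach is not made up. A row lasts 1/12 s, in which the tool goes at most 41.7 mm and 7.16 degrees, less where a joint would pass 70% of its speed; a pose out of reach is approached as far as the arm can. A call with a number of a shift or a turn outside -1 to 1 is refused whole. A call with a gripper value outside its range is refused whole. The fingers move at their own pace and stop on an object; the grip force is fixed at half the most. Time passes only in rows, so rows that do not move let the fingers close. It gives the time, the measured TCP pose, the force, the opening and the grip force at its end, in the units of the state.
- env.state(): the state, without advancing time (a new reading comes with each control period).
- read_camera(name): name is "scene" or "top" or "wrist"; returns a dict with "image" (400x640x3 uint8, red, green, blue), "fx", "fy", "cx", "cy" (pixels), "rvec" (rotation vector, rad) and "tvec" (3), from world to camera coordinates, as OpenCV has them. Camera axes: x right, y down, z forward; pixel columns grow to the right and rows downward; lengths in mm; the calibration is good to about 2 mm. A picture is of the moment at which its call begins. There is no depth.
- env.job_done(): hands the job in; it is judged then, once.
Trained networks look in a picture, given as the dict that the camera call returned (one of the last four; its "shot" number tells which), for a name from the list of things; names that differ only in an ending like _2 or _b are one class to them, and where a whole thing is asked for, a point or a joint stands for the part that bears it (a point fixed in the world has none). Each returns a list of dicts, best first, with "confidence" (0 to 1); they miss things now and then, are a little off and sometimes report something else, mostly with a low value. They report only what shows in the picture. A call takes as long as a camera call. They do not tell look-alikes from the thing itself.
- search_frame(thing, picture): "at" ([column, row] in pixels, amid what is visible of it).
- cut_out(thing, picture): "region" (400x640 bool, what is visible of it) and "at" ([column, row] in pixels, amid what is visible of it).
The state is a dict: "t": time; "joints": joint angles; "qvel": joint speeds; "tau": joint torques, N m; "eef_pos": TCP position; "tcp_rot": TCP orientation; "ft_force": force on the tool from outside, world axes, zero at the start; "moment": the same for the moment, N m; "opening": opening from 0.0 (shut) to 1.0 (fully open); "grip_force": force on a finger pad.
Only numpy, scipy, OpenCV 4.12 (cv2) and the standard library are available. Lean on these libraries where they do the work, as an engineer would, in place of code of your own. Each camera call takes 0.05 s, during which the arm holds its last target. There are 200 camera calls.

## Working session

There is one attempt and no reset: what is moved stays moved. The work goes in short steps, Python scripts to look and compute and a tool call to move; the robot and the scene stay as the last step left them, time stands still between calls to the robot, and variables do not carry over. Pictures are saved under pics/ and viewed, at most 14 in all, crops included, and the job is handed in when it is done.

Besides the shell and the picture viewer there is one more tool, called after "Emit:" as name(argument=value, ...) on one line, values as JSON. move_arm: Moves the arm, as the interface text tells. Its arguments: {"type":"object","properties":{"commands":{"type":"array","items":{"type":"array"}}},"required":["commands"]}

```bash
mkdir -p pics; cat > h.py <<'E'
import numpy as np, cv2
from cell import env, read_camera, search_frame, cut_out
def save(p,n,crop=None,s=1):
    im=p["image"][:,:,::-1]
    if crop: im=im[crop[1]:crop[3],crop[0]:crop[2]]
    cv2.imwrite("pics/"+n, cv2.resize(im,None,fx=s,fy=s,interpolation=cv2.INTER_CUBIC))
def back(p,uv,z):
    R=cv2.Rodrigues(np.array(p["rvec"],float))[0]; t=np.array(p["tvec"],float).ravel()
    d=R.T@np.array([(uv[0]-p["cx"])/p["fx"],(uv[1]-p["cy"])/p["fy"],1]); c=-R.T@t
    return c+d*(z-c[2])/d[2]
def proj(p,X):
    R=cv2.Rodrigues(np.array(p["rvec"],float))[0]; t=np.array(p["tvec"],float).ravel()
    q=(R@np.atleast_2d(X).T).T+t
    return np.c_[q[:,0]/q[:,2]*p["fx"]+p["cx"],q[:,1]/q[:,2]*p["fy"]+p["cy"]]
E
python3 - <<'E'
from h import *
print(env.state())
ps={n:read_camera(n) for n in("scene","top")}
for n,p in ps.items():
    R=cv2.Rodrigues(np.array(p["rvec"],float))[0]; print(n,p["fx"],-R.T@np.array(p["tvec"]).ravel())
    for th,z in [("aerosol_mid",72),("bottle_mid",67),("jar_mid",56),("shimbox_mid",39),("tray",3),("mat",3),("pan_in",3),("nut",15),("holder",18)]:
        for d in search_frame(th,p): print(th,round(d["confidence"],2),np.round(d["at"]),np.round(back(p,d["at"],z)))
    save(p,n+"0.png")
E
```

```text
{'t': 0.0, 'joints': array([-1.32661144e+00,  4.91569259e-01,  1.55946793e+00, -3.28841235e-05,
        1.09169105e+00, -1.05587083e-01]), 'qvel': array([ 0.00179416,  0.00088375,  0.00035358, -0.00108205, -0.0007887 ,
       -0.00082969]), 'tau': array([ 1.11121652e-03, -6.12647438e+01, -2.58180106e+01,  6.93071424e-02,
        4.82741918e-02, -1.35711757e-04]), 'eef_pos': array([ 214.19511477, -587.11172152,  404.14923633]), 'tcp_rot': array([-3.14046032e+00, -9.06782708e-05,  3.49787092e-01]), 'ft_force': array([-0.05996141, -0.38321965,  0.28987219]), 'moment': array([-0.0170989 , -0.00454646,  0.01628927]), 'grip_force': 0.0, 'opening': 0.9992654489544126}
scene 480.0548434460641 [1181.78489138  492.4728898   905.23328529]
aerosol_mid 0.96 [328. 195.] [584.   1.  72.]
bottle_mid 0.67 [285. 204.] [671. -58.  67.]
jar_mid 0.74 [361. 299.] [743. 227.  56.]
jar_mid 0.63 [325. 234.] [667.  64.  56.]
shimbox_mid 0.75 [305. 225.] [669.   4.  39.]
shimbox_mid 0.51 [285. 205.] [657. -75.  39.]
tray 0.69 [333. 237.] [629.  57.   3.]
mat 0.55 [285. 203.] [ 631. -103.    3.]
pan_in 0.72 [271. 134.] [ 464. -323.    3.]
nut 0.64 [317. 183.] [530. -83.  15.]
holder 0.43 [372. 233.] [566. 124.  18.]
top 409.2047871984893 [492.6874933    6.22720102 977.85194806]
aerosol_mid 0.96 [315. 212.] [595.  10.  72.]
bottle_mid 0.76 [351. 185.] [657. -72.  67.]
jar_mid 0.89 [222. 150.] [739. 223.  56.]
jar_mid 0.58 [290. 180.] [671.  67.  56.]
shimbox_mid 0.72 [330. 207.] [609. -25.  39.]
tray 0.65 [330. 212.] [603. -28.   3.]
mat 0.87 [178. 269.] [468. 327.   3.]
pan_in 0.71 [453. 273.] [ 458. -318.    3.]
nut 0.55 [351. 241.] [532. -77.  15.]
holder 0.4 [314. 211.] [603.  11.  18.]
```

View pics/scene0.png

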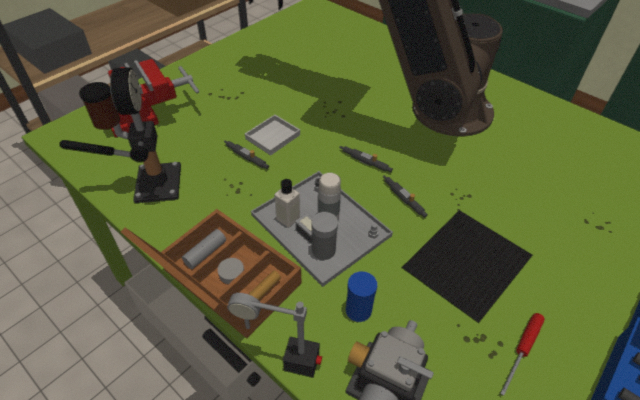

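View pics/top0.png

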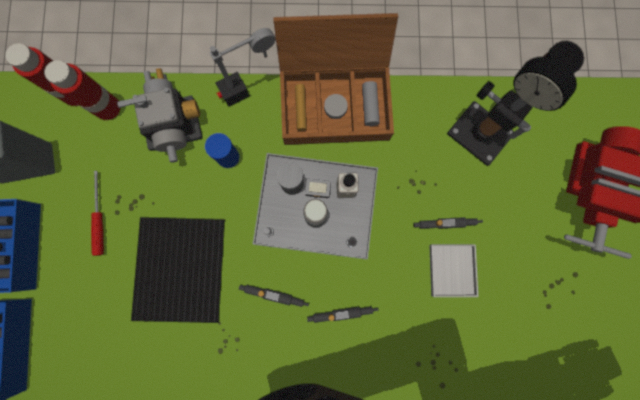

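The top view shows the can at (315,212), grey jar (290,180), bottle (348,184), shim box (318,188). The mat (180,270) is to the left and the pan (453,272) to the right. Candidates for the jar are the grey one at (290,180) and the blue look-alike at (222,150); I choose grey. I'll go above the tray for a close look.

Emit:
move_arm(commands=[[[0.64, 0.98, 0.15], -0.95, 1], [[0.64, 0.98, 0.15], -0.95, 1], [[0.64, 0.98, 0.15], -0.95, 1], [[0.64, 0.98, 0.15], -0.95, 1], [[0.64, 0.98, 0.15], -0.95, 1], [[0.64, 0.98, 0.15], -0.95, 1], [[0.64, 0.98, 0.15], 0, 1], [[0.64, 0.98, 0.15], 0, 1], [[0.64, 0.98, 0.15], 0, 1], [[0.64, 0.98, 0.15], 0, 1], [[0.64, 0.98, 0.15], 0, 1], [[0.64, 0.98, 0.15], 0, 1], [[0.64, 0.98, 0.15], 0, 1], [[0.64, 0.98, 0.15], 0, 1], [[0.64, 0.98, 0.15], 0, 1], [[0.64, 0.98, 0.15], 0, 1], [[0.64, 0.98, 0.15], 0, 1], [[0.64, 0.98, 0.15], 0, 1], [[0.64, 0.98, 0.15], 0, 1], [[0, 0, 0], 0, 1]])

```text
t: 2.67
eef_pos: [581.0, -24.5, 490.8]
tcp_rot: [-3.141, -0.002, -0.103]
ft_force: [-0.3, 0.2, -0.1]
opening: 1.003
grip_force: 0.0
```

```bash
python3 - <<'E'
from h import *
s=env.state(); print(s["eef_pos"],s["tcp_rot"],s["joints"])
p=read_camera("wrist"); save(p,"w1.png")
R=cv2.Rodrigues(np.array(p["rvec"],float))[0]; print(p["fx"],-R.T@np.array(p["tvec"]).ravel(),R)
for th,z in [("aerosol_mid",141),("bottle_mid",131),("jar_mid",109),("shimbox_mid",39),("nut",33),("holder",39)]:
    for d in cut_out(th,p):
        c=cv2.findContours(d["region"].astype(np.uint8),0,1)[0]; c=max(c,key=cv2.contourArea)
        print(th,round(d["confidence"],2),np.round(d["at"]),np.round(back(p,d["at"],z)),cv2.boundingRect(c),cv2.minAreaRect(c))
E
```

```text
[581.04567324 -24.47464838 490.77875782] [-3.14066637e+00 -1.76132640e-03 -1.02677013e-01] [-1.55800622e-01  3.53501650e-01  1.54920358e+00  1.07793646e-03
  1.23717795e+00  1.51731979e+00]
293.693843635899 [647.58992563 -30.8299037  471.96336099] [[-0.10271488 -0.99470933 -0.00173113]
 [-0.96598992  0.0993338   0.2387389 ]
 [-0.23730385  0.02619429 -0.97108225]]
aerosol_mid 0.58 [296. 177.] [596.   6. 141.] (273, 151, 46, 51) ((296.79998779296875, 175.90000915527344), (41.59086227416992, 52.771202087402344), 26.56505012512207)
bottle_mid 0.71 [347. 117.] [656. -58. 131.] (329, 96, 38, 40) ((347.26617431640625, 115.76278686523438), (36.980255126953125, 37.03867721557617), 83.2901611328125)
jar_mid 0.88 [247. 117.] [669.  59. 109.] (217, 90, 61, 51) ((245.80001831054688, 117.4000015258789), (60.821041107177734, 48.29906463623047), 26.56505012512207)
jar_mid 0.72 [118.  76.] [729. 199. 109.] (74, 45, 94, 59) ((118.76949310302734, 78.93443298339844), (98.22463989257812, 50.21430587768555), 21.317913055419922)
nut 0.47 [360. 199.] [535. -75.  33.] (351, 190, 17, 19) ((358.5, 198.99998474121094), (17.677669525146484, 14.849242210388184), 45.0)
nut 0.25 [246. 116.] [674.  79.  33.] (218, 91, 59, 49) ((247.0, 115.0), (48.0, 58.0), 90.0)
holder 0.66 [232. 196.] [561. 117.  39.] (226, 189, 18, 16) ((233.9000244140625, 196.80001831054688), (12.969193458557129, 18.782970428466797), 63.43495178222656)
```

View pics/w1.png

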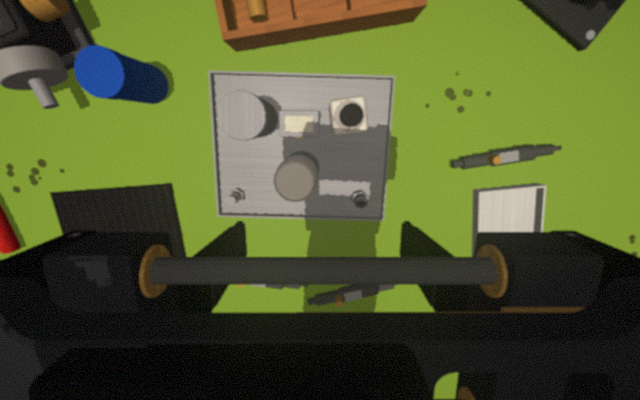

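The wrist view shows the can at (296,178), jar (245,115), bottle (348,115) with black cap, box (299,123), nut (360,199) and holder (237,195). I'll fit model silhouettes in the views.

```bash
cat >> h.py <<'E'
from scipy.optimize import minimize
a=np.linspace(0,2*np.pi,48,endpoint=False)
cyl=lambda r,zs:np.array([[r*np.cos(t),r*np.sin(t),z] for z in zs for t in a])
box=lambda w,d,zs:np.array([[sx*w/2,sy*d/2,z] for z in zs for sx in(-1,1) for sy in(-1,1)])
M={"aerosol_mid":[cyl(26.5,(0,108)),cyl(24.5,(108,138))],
   "bottle_mid":[box(44,44,(0,94)),np.r_[box(44,44,(94,)),cyl(13,(102,))],cyl(13,(102,128))],
   "jar_mid":[cyl(28,(0,76)),cyl(29,(84,106)),np.r_[cyl(28,(76,)),cyl(29,(84,))]],
   "shimbox_mid":[box(37,57,(0,36))]}
def sil(p,th,x,y,yaw,S=4):
    m=np.zeros((400*S,640*S),np.uint8); c,s=np.cos(yaw),np.sin(yaw)
    for P in M[th]:
        X=P@np.array([[c,s,0],[-s,c,0],[0,0,1]])+[x,y,3]
        h=cv2.convexHull(((proj(p,X)+.5)*S).astype(np.float32)).astype(int); cv2.fillConvexPoly(m,h,255)
    return cv2.resize(m,(640,400),interpolation=cv2.INTER_AREA)/255.
def fit(p,th,reg,x0,hid=None):
    def f(v):
        m=sil(p,th,*v[:2],v[2] if len(v)>2 else 0)
        if hid is not None: m=m*(1-hid)
        return 1-np.minimum(m,reg).sum()/np.maximum(m,reg).sum()
    x0=np.array(x0,float); n=len(x0)
    S=np.vstack([x0]+[x0+np.eye(n)[i]*([6,6,.15][i]) for i in range(n)])
    r=minimize(f,x0,method="Nelder-Mead",options=dict(initial_simplex=S,xatol=.05,fatol=1e-4,maxiter=90)); return r.x,1-r.fun
E
python3 - <<'E'
from h import *
x0={"aerosol_mid":[597,8],"bottle_mid":[660,-65,-.1],"jar_mid":[671,62],"shimbox_mid":[660,-2,-.1]}
for n in("wrist","top","scene"):
    p=read_camera(n)
    for th in x0:
        for d in cut_out(th,p):
            if np.hypot(*(back(p,d["at"],60)[:2]-x0[th][:2]))<70: print(n,th,round(d["confidence"],2),d["at"],*[np.round(q,2) for q in fit(p,th,d["region"],x0[th])])
    if n=="wrist":
        save(p,"w1c.png",(200,60,400,225),4)
E
```

```text
wrist aerosol_mid 0.57 [289.5, 175.3] [591.66   8.93] 0.95
wrist bottle_mid 0.65 [344.9, 112.5] [ 6.5786e+02 -6.2110e+01  1.0000e-02] 0.94
wrist jar_mid 0.81 [241.8, 114.9] [671.07  66.53] 0.96
wrist shimbox_mid 0.71 [292.4, 123.1] [ 6.5561e+02  5.5600e+00 -1.1000e-01] 0.96
top aerosol_mid 0.5 [315.0, 219.2] [562.45   9.24] 0.33
scene aerosol_mid 0.79 [325.7, 195.9] [587.53   4.03] 0.75
scene aerosol_mid 0.21 [316.7, 184.6] [537.36 -95.73] 0.05
scene bottle_mid 0.67 [286.8, 203.2] [ 6.6001e+02 -6.2880e+01 -1.3000e-01] 0.87
scene jar_mid 0.57 [324.3, 238.3] [675.18  66.25] 0.93
scene shimbox_mid 0.52 [303.7, 225.3] [666.89  -5.44  -0.78] 0.67
```

View pics/w1c.png

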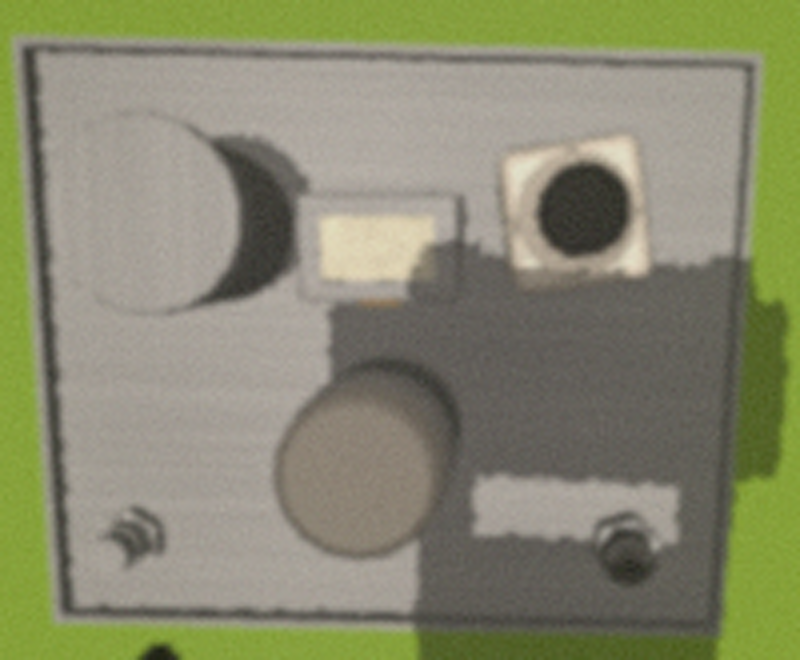

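Emit:
move_arm(commands=[[[0.075, 0.225, -0.9], 0, 1], [[0.075, 0.225, -0.9], 0, 1], [[0.075, 0.225, -0.9], 0, 1], [[0.075, 0.225, -0.9], 0, 1], [[0.075, 0.225, -0.9], 0, 1], [[0, 0, 0], 0, 1], [[0, 0, 0], 0, 1]])

```text
t: 4.35
eef_pos: [590.4, 5.3, 354.8]
tcp_rot: [3.141, 0.002, -0.106]
ft_force: [0.7, 0.4, 0.4]
opening: 0.998
grip_force: 0.0
```

```bash
cat > f.py <<'E'
from h import *
import sys
x0={"aerosol_mid":[592,9],"bottle_mid":[658,-62,.02],"jar_mid":[671,66.5],"shimbox_mid":[655.6,5.6,-.1]}
s=env.state(); print(s["eef_pos"],s["tcp_rot"][2])
p=read_camera("wrist"); out=p["image"].copy(); q=dict(p,image=out)
for th in sys.argv[2:]:
    for d in cut_out(th,p):
        st=x0[th]
        if np.hypot(*(d["at"]-proj(p,[[*st[:2],60]])[0]))<90:
            r=fit(p,th,d["region"],st); print(th,round(d["confidence"],2),d["at"],*[np.round(v,2) for v in r])
            m=(sil(p,th,*r[0][:2],r[0][2] if len(st)>2 else 0)>.5).astype(np.uint8)
            cv2.drawContours(out,cv2.findContours(m,0,1)[0],-1,(255,0,0),1)
save(q,sys.argv[1])
E
python3 f.py w2.png aerosol_mid bottle_mid jar_mid shimbox_mid
```

```text
[590.44633937   5.30766496 354.80361573] -0.10558131773988388
aerosol_mid 0.87 [316.7, 212.6] [591.99   9.13] 0.96
jar_mid 0.98 [235.6, 118.2] [670.96  65.58] 0.97
jar_mid 0.53 [316.3, 127.8] [649.69   4.44] 0.49
shimbox_mid 0.77 [319.5, 127.9] [ 6.5602e+02  4.5100e+00 -1.1000e-01] 0.97
```

View pics/w2.png

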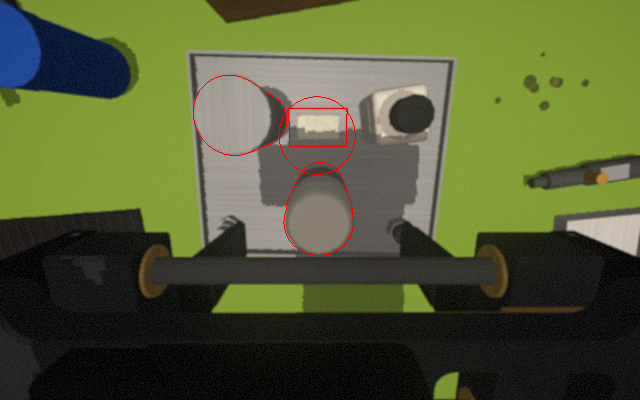

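Overlay fits well on the can (315,210), jar and box. I'll descend on the can and grip.

Emit:
move_arm(commands=[[[0.05, 0.13, -0.76], 0, 1], [[0, 0, -0.76], 0, 1], [[0, 0, -0.76], 0, 1], [[0, 0, -0.76], 0, 1], [[0, 0, 0], 0, 1], [[0, 0, 0], 0, 1], [[0, 0, 0], 0, 1]])

```text
t: 5.18
eef_pos: [592.2, 9.0, 265.7]
tcp_rot: [3.142, -0.002, -0.106]
ft_force: [0.6, -0.4, -0.0]
opening: 1.004
grip_force: 0.0
```

Emit:
move_arm(commands=[[[0, 0, 0], 0, -1], [[0, 0, 0], 0, -1], [[0, 0, 0], 0, -1], [[0, 0, 0], 0, -1], [[0, 0, 0], 0, -1], [[0, 0, 0], 0, -1], [[0, 0, 0], 0, -1], [[0, 0, 0], 0, -1], [[0, 0, 0], 0, -1], [[0, 0, 0], 0, -1]])

```text
t: 6.02
eef_pos: [591.8, 9.1, 264.1]
tcp_rot: [3.142, 0.0, -0.106]
ft_force: [0.7, -0.4, 0.7]
opening: 0.549
grip_force: 30.0
```

```bash
python3 - <<'E'
from h import *
p=read_camera("top")
for d in cut_out("mat",p):
    c=max(cv2.findContours(d["region"].astype(np.uint8),0,1)[0],key=cv2.contourArea)
    print(d["confidence"],[np.round(back(p,q,3)[:2]) for q in cv2.boxPoints(cv2.minAreaRect(c))])
for d in cut_out("pan_in",p):
    c=max(cv2.findContours(d["region"].astype(np.uint8),0,1)[0],key=cv2.contourArea)
    print(d["confidence"],[np.round(back(p,q,20)[:2]) for q in cv2.boxPoints(cv2.minAreaRect(c))])
s=env.state();print(s["eef_pos"],s["opening"],s["grip_force"])
E
```

```text
0.9 [array([353., 430.]), array([597., 430.]), array([585., 223.]), array([340., 230.])]
0.61 [array([ 525., -259.]), array([ 528., -370.]), array([ 406., -367.]), array([ 403., -258.])]
[591.77162534   9.08253669 264.04672799] 0.5494509783684383 29.951904234476388
```

Emit:
move_arm(commands=[[[0, 0, 0.5], 0, -1], [[0, 0, 1], 0, -1], [[0, 0, 1], 0, -1], [[-0.2, 0.4, 0.5], 0, -1], [[-0.55, 0.9, 0], 0, -1], [[-0.55, 0.9, 0], 0, -1], [[-0.55, 0.9, 0], 0, -1], [[-0.55, 0.9, 0], 0, -1], [[-0.55, 0.9, 0], 0, -1], [[-0.55, 0.9, 0], 0, -1], [[-0.55, 0.9, 0], 0, -1], [[-0.55, 0.9, 0], 0, -1], [[-0.55, 0.9, 0], 0, -1], [[-0.55, 0.9, 0], 0, -1], [[-0.55, 0.9, 0], 0, -1], [[-0.3, 0.5, 0], 0, -1], [[0, 0, -0.5], 0, -1], [[0, 0, -1], 0, -1], [[0, 0, -0.9], 0, -1], [[0, 0, 0], 0, -1]])

```text
t: 7.83
eef_pos: [394.3, 332.7, 278.2]
tcp_rot: [3.137, 0.006, -0.106]
ft_force: [-0.8, 0.3, -2.9]
opening: 0.55
grip_force: 29.9
```

Emit:
move_arm(commands=[[[0, 0, 0], 0, -1], [[0, 0, 0], 0, -1]])

```text
t: 8.0
eef_pos: [395.6, 333.2, 283.1]
tcp_rot: [-3.141, -0.001, -0.106]
ft_force: [0.8, -0.5, -2.2]
opening: 0.551
grip_force: 29.9
```

Emit:
move_arm(commands=[[[0, 0, -0.4], 0, -1], [[0, 0, -0.18], 0, -1], [[0, 0, 0], 0, -1], [[0, 0, 0], 0, -1], [[0, 0, 0], 0, -1]])

```text
t: 8.42
eef_pos: [395.4, 333.1, 265.5]
tcp_rot: [-3.141, -0.001, -0.106]
ft_force: [0.3, 0.4, -1.6]
opening: 0.548
grip_force: 29.9
```

Emit:
move_arm(commands=[[[0, 0, -0.04], 0, -1], [[0, 0, 0], 0, -1], [[0, 0, 0], 0, 1], [[0, 0, 0], 0, 1], [[0, 0, 0], 0, 1], [[0, 0, 0], 0, 1], [[0, 0, 0], 0, 1], [[0, 0, 0], 0, 1], [[0, 0, 0.4], 0, 1], [[0, 0, 1], 0, 1], [[0, 0, 1], 0, 1], [[0, 0, 0.6], 0, 1], [[0, 0, 0], 0, 1]])

```text
t: 9.5
eef_pos: [395.5, 333.3, 356.9]
tcp_rot: [-3.138, -0.005, -0.106]
ft_force: [0.6, 0.7, 0.4]
opening: 1.003
grip_force: 0.0
```

Emit:
move_arm(commands=[[[0.6, -0.94, 0], 0.8, 1], [[0.63, -0.94, 0], 0.8, 1], [[0.63, -0.94, 0], 0, 1], [[0.63, -0.94, 0], 0, 1], [[0.63, -0.94, 0], 0, 1], [[0.63, -0.94, 0], 0, 1], [[0.63, -0.94, 0], 0, 1], [[0.63, -0.94, 0], 0, 1], [[0.63, -0.94, 0], 0, 1], [[0.63, -0.94, 0], 0, 1], [[0.63, -0.94, 0], 0, 1], [[0.63, -0.94, 0], 0, 1], [[0.63, -0.94, 0], 0, 1], [[0.63, -0.94, 0], 0, 1], [[0, 0, 0], 0, 1], [[0, 0, 0], 0, 1], [[0, 0, 0], 0, 1]])

```text
t: 10.92
eef_pos: [658.6, -61.5, 352.3]
tcp_rot: [-3.141, 0.002, 0.021]
ft_force: [-0.1, -0.2, -0.1]
opening: 0.997
grip_force: 0.0
```

```bash
python3 f.py w3.png bottle_mid jar_mid shimbox_mid
```

```text
[658.64572569 -61.53493915 352.2606569 ] 0.02144886757270048
bottle_mid 0.88 [325.6, 202.8] [ 6.5787e+02 -6.2750e+01  5.0000e-02] 0.93
jar_mid 0.59 [177.8, 185.0] [671.04  65.73] 0.97
shimbox_mid 0.82 [262.3, 190.0] [ 6.5573e+02  5.1700e+00 -1.1000e-01] 0.95
```

View pics/w3.png

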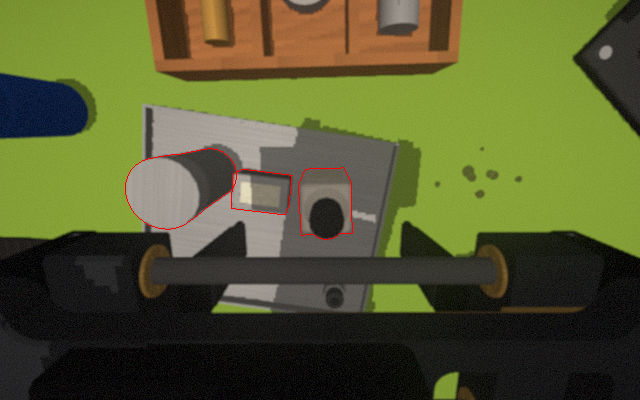

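Emit:
move_arm(commands=[[[-0.03, -0.04, -0.67], 0.25, 1], [[0, 0, -0.67], 0, 1], [[0, 0, -0.67], 0, 1], [[0, 0, -0.67], 0, 1], [[0, 0, -0.67], 0, 1], [[0, 0, 0], 0, 1], [[0, 0, 0], 0, 1], [[0, 0, 0], 0, 1]])

```text
t: 11.78
eef_pos: [658.3, -62.6, 254.2]
tcp_rot: [3.141, -0.001, 0.042]
ft_force: [-0.5, 0.3, -0.2]
opening: 0.997
grip_force: 0.0
```

Emit:
move_arm(commands=[[[0, 0, 0], 0, -1], [[0, 0, 0], 0, -1], [[0, 0, 0], 0, -1], [[0, 0, 0], 0, -1], [[0, 0, 0], 0, -1], [[0, 0, 0], 0, -1], [[0, 0, 0], 0, -1], [[0, 0, 0], 0, -1], [[0, 0, 0], 0, -1], [[0, 0, 0], 0, -1], [[0, 0, 0], 0, -1]])

```text
t: 12.7
eef_pos: [658.1, -62.9, 252.9]
tcp_rot: [3.141, 0.0, 0.042]
ft_force: [-0.1, -0.4, -0.5]
opening: 0.461
grip_force: 29.9
```

Emit:
move_arm(commands=[[[0, 0, 0.5], 0, -1], [[0, 0, 1], 0, -1], [[0, 0, 1], 0, -1], [[0, 0, 1], 0, -1], [[-0.2, 0.4, 0.5], 0, -1], [[-0.45, 0.92, 0], 0, -1], [[-0.45, 0.92, 0], 0, -1], [[-0.45, 0.92, 0], 0, -1], [[-0.45, 0.92, 0], 0, -1], [[-0.45, 0.92, 0], 0, -1], [[-0.45, 0.92, 0], 0, -1], [[-0.45, 0.92, 0], 0, -1], [[-0.45, 0.92, 0], 0, -1], [[-0.45, 0.92, 0], 0, -1], [[-0.45, 0.92, 0], 0, -1], [[-0.45, 0.92, 0], 0, -1], [[-0.45, 0.92, 0], 0, -1], [[-0.45, 0.92, 0], 0, -1], [[-0.2, 0.4, 0], 0, -1]])

```text
t: 14.28
eef_pos: [468.1, 322.7, 372.4]
tcp_rot: [3.142, 0.001, 0.044]
ft_force: [-0.2, -0.1, -1.9]
opening: 0.459
grip_force: 29.9
```

Emit:
move_arm(commands=[[[0, 0, -0.5], 0, -1], [[0, 0, -1], 0, -1], [[0, 0, -1], 0, -1], [[0, 0, -0.7], 0, -1], [[0, 0, -0.4], 0, -1], [[0, 0, 0], 0, -1], [[0, 0, 0], 0, -1], [[0, 0, 0], 0, -1]])

```text
t: 14.95
eef_pos: [470.6, 320.0, 265.7]
tcp_rot: [-3.141, -0.001, 0.042]
ft_force: [-0.7, -0.2, -1.3]
opening: 0.46
grip_force: 29.9
```

Emit:
move_arm(commands=[[[0, 0, -0.3], 0, -1], [[0, 0, -0.11], 0, -1], [[0, 0, 0], 0, -1], [[0, 0, 0], 0, -1], [[0, 0, 0], 0, -1], [[0, 0, 0], 0, 1], [[0, 0, 0], 0, 1], [[0, 0, 0], 0, 1], [[0, 0, 0], 0, 1], [[0, 0, 0], 0, 1], [[0, 0, 0], 0, 1], [[0, 0, 0.4], 0, 1], [[0, 0, 1], 0, 1], [[0, 0, 1], 0, 1], [[0, 0, 0.8], 0, 1], [[0, 0, 0], 0, 1]])

```text
t: 16.28
eef_pos: [470.9, 320.2, 353.2]
tcp_rot: [-3.139, -0.006, 0.042]
ft_force: [0.8, 1.2, -0.2]
opening: 1.0
grip_force: 0.0
```

Emit:
move_arm(commands=[[[0.67, -0.85, 0], 0, 1], [[0.67, -0.85, 0], 0, 1], [[0.67, -0.85, 0], 0, 1], [[0.67, -0.85, 0], 0, 1], [[0.67, -0.85, 0], 0, 1], [[0.67, -0.85, 0], 0, 1], [[0.67, -0.85, 0], 0, 1], [[0.67, -0.85, 0], 0, 1], [[0.67, -0.85, 0], 0, 1], [[0.64, -0.83, 0], 0, 1], [[0, 0, 0], 0, 1], [[0, 0, 0], 0, 1], [[0, 0, 0], 0, 1]])

```text
t: 17.37
eef_pos: [670.3, 65.7, 348.0]
tcp_rot: [-3.141, 0.001, 0.041]
ft_force: [0.2, 0.2, 0.0]
opening: 0.998
grip_force: 0.0
```

```bash
python3 f.py w4.png jar_mid shimbox_mid
```

```text
[670.32327056  65.69940754 347.97931917] 0.041485820328838185
jar_mid 0.57 [325.5, 206.8] [671.26  65.62] 0.97
shimbox_mid 0.82 [382.1, 205.3] [ 6.5571e+02  4.4000e+00 -1.3000e-01] 0.82
shimbox_mid 0.43 [372.7, 183.3] [ 6.8362e+02 -8.9640e+01  5.0000e-01] 0.12
```

Emit:
move_arm(commands=[[[0.03, 0, -0.67], 0, 1], [[0, 0, -0.67], 0, 1], [[0, 0, -0.67], 0, 1], [[0, 0, -0.62], 0, 1], [[0, 0, 0], 0, 1], [[0, 0, 0], 0, 1], [[0, 0, 0], 0, 1], [[0, 0, 0], 0, -1], [[0, 0, 0], 0, -1], [[0, 0, 0], 0, -1], [[0, 0, 0], 0, -1], [[0, 0, 0], 0, -1], [[0, 0, 0], 0, -1], [[0, 0, 0], 0, -1], [[0, 0, 0], 0, -1], [[0, 0, 0], 0, -1], [[0, 0, 0], 0, -1]])

```text
t: 18.93
eef_pos: [671.6, 65.4, 269.8]
tcp_rot: [3.141, -0.0, 0.042]
ft_force: [-0.3, -0.5, 2.7]
opening: 0.605
grip_force: 30.0
```

Emit:
move_arm(commands=[[[0, 0, 0.5], 0, -1], [[0, 0, 1], 0, -1], [[0, 0, 1], 0, -1], [[0, 0, 0.5], 0, -1], [[-0.41, 0.9, 0], 0, -1], [[-0.41, 0.9, 0], 0, -1], [[-0.41, 0.9, 0], 0, -1], [[-0.41, 0.9, 0], 0, -1], [[-0.41, 0.9, 0], 0, -1], [[-0.41, 0.9, 0], 0, -1], [[-0.41, 0.9, 0], 0, -1], [[-0.41, 0.9, 0], 0, -1], [[-0.41, 0.9, 0], 0, -1], [[-0.41, 0.9, 0], 0, -1], [[0, 0, 0], 0, -1], [[0, 0, -0.5], 0, -1], [[0, 0, -1], 0, -1], [[0, 0, -0.7], 0, -1], [[0, 0, 0], 0, -1], [[0, 0, 0], 0, -1]])

```text
t: 20.6
eef_pos: [548.7, 335.3, 293.0]
tcp_rot: [3.141, 0.002, 0.042]
ft_force: [0.3, -0.2, -2.6]
opening: 0.606
grip_force: 30.0
```

Emit:
move_arm(commands=[[[0, 0, 0], 0, -1], [[0, 0, 0], 0, -1]])

```text
t: 20.77
eef_pos: [548.9, 335.5, 295.3]
tcp_rot: [-3.141, -0.002, 0.042]
ft_force: [-0.4, -0.5, -2.8]
opening: 0.609
grip_force: 30.0
```

Emit:
move_arm(commands=[[[0, 0, -0.5], 0, -1], [[0, 0, -0.25], 0, -1], [[0, 0, -0.09], 0, -1], [[0, 0, 0], 0, -1], [[0, 0, 0], 0, -1], [[0, 0, 0], 0, -1]])

```text
t: 21.27
eef_pos: [548.9, 335.4, 269.6]
tcp_rot: [-3.141, -0.002, 0.042]
ft_force: [1.2, -3.1, 4.9]
opening: 0.607
grip_force: 30.0
```

Emit:
move_arm(commands=[[[0, 0, 0], 0, 1], [[0, 0, 0], 0, 1], [[0, 0, 0], 0, 1], [[0, 0, 0], 0, 1], [[0, 0, 0], 0, 1], [[0, 0, 0.4], 0, 1], [[0, 0, 1], 0, 1], [[0, 0, 1], 0, 1], [[0, 0, 0], 0, 1], [[0, 0, 0], 0, 1]])

```text
t: 22.1
eef_pos: [548.5, 335.6, 343.0]
tcp_rot: [-3.14, -0.003, 0.042]
ft_force: [0.8, 0.4, -0.1]
opening: 1.0
grip_force: 0.0
```

```bash
python3 - <<'E'
from h import *
p=read_camera("scene"); save(p,"s2.png",(160,100,560,340),2)
print(env.state()["joints"],env.state()["eef_pos"])
E
```

```text
[ 4.46327793e-01  5.80184846e-01  1.58009260e+00 -5.46815936e-05
  9.80161065e-01  1.97529731e+00] [548.35502164 335.45915681 341.39776289]
```

View pics/s2.png

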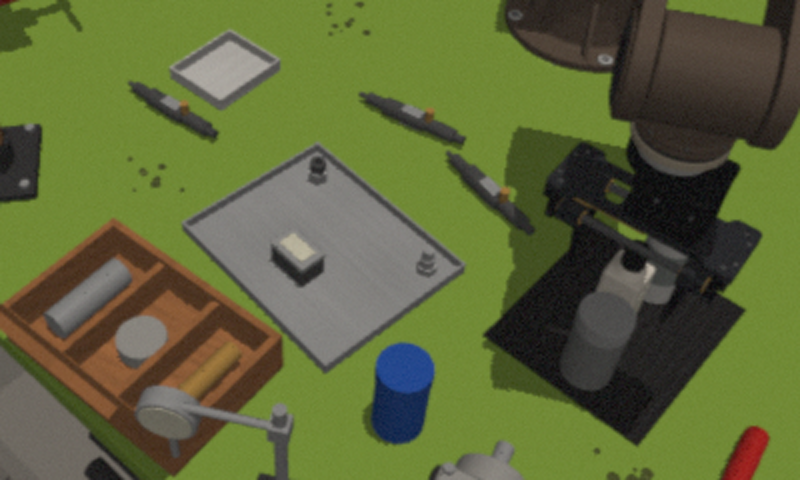

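The picture shows jar, bottle and can all upright on the mat, and the box alone in the tray at (297,255). Next I turn to straddle the box's 37 mm side.

Emit:
move_arm(commands=[[[0.2, -0.61, 0.1], 0.98, 1], [[0.2, -0.61, 0], 0.98, 1], [[0.2, -0.61, 0], 0.98, 1], [[0.2, -0.61, 0], 0.98, 1], [[0.2, -0.61, 0], 0.98, 1], [[0.2, -0.61, 0], 0.98, 1], [[0.2, -0.61, 0], 0.98, 1], [[0.2, -0.61, 0], 0.98, 1], [[0.2, -0.61, 0], 0.98, 1], [[0.2, -0.61, 0], 0.98, 1], [[0.2, -0.61, 0], 0.98, 1], [[0.2, -0.61, 0], 0.98, 1], [[0.2, -0.61, 0], 0.98, 1], [[0.2, -0.61, 0], 0.98, 1], [[0.2, -0.61, 0], 0.98, 1], [[0.2, -0.61, 0], 0.98, 1], [[0.2, -0.61, 0], 0.98, 1], [[0.2, -0.61, 0], 0.98, 1], [[0, 0, 0], 0, 1], [[0, 0, 0], 0, 1]])

```text
t: 23.82
eef_pos: [656.5, 5.5, 342.4]
tcp_rot: [-3.14, -0.0, 1.45]
ft_force: [0.1, 0.2, -0.7]
opening: 0.997
grip_force: 0.0
```

```bash
python3 f.py w5.png shimbox_mid; python3 - <<'E'
from h import *
p=read_camera("top")
for d in cut_out("pan_in",p):
    c=max(cv2.findContours(d["region"].astype(np.uint8),0,1)[0],key=cv2.contourArea)
    print(d["confidence"],[np.round(back(p,q,15)[:2]) for q in cv2.boxPoints(cv2.minAreaRect(c))], back(p,cv2.minAreaRect(c)[0],15))
p=read_camera("scene"); 
for d in cut_out("pan_in",p):
    c=max(cv2.findContours(d["region"].astype(np.uint8),0,1)[0],key=cv2.contourArea)
    print(d["confidence"],[np.round(back(p,q[0],15)[:2]) for q in cv2.approxPolyDP(c,8,True)])
E
```

```text
[656.49975475   5.47740218 342.38227483] 1.4499835389500964
shimbox_mid 0.86 [322.8, 193.6] [ 6.5605e+02  3.4600e+00 -1.1000e-01] 0.95
0.91 [array([ 524., -260.]), array([ 529., -373.]), array([ 406., -372.]), array([ 401., -260.])] [ 464.4036371  -316.01227723   15.        ]
0.68 [array([ 406., -365.]), array([ 523., -369.]), array([ 540., -256.]), array([ 435., -255.])]
0.5 [array([ 503., -113.]), array([ 583., -113.]), array([625., -72.]), array([ 615., -127.]), array([ 721., -128.]), array([749., 134.]), array([530., 152.])]
```

Emit:
move_arm(commands=[[[0, -0.03, -0.96], 0.12, 1], [[0, 0, -0.96], 0, 1], [[0, 0, -0.96], 0, 1], [[0, 0, -0.96], 0, 1], [[0, 0, -0.6], 0, 1], [[0, 0, -0.36], 0, 1], [[0, 0, 0], 0, 1], [[0, 0, 0], 0, 1], [[0, 0, 0], 0, -1], [[0, 0, 0], 0, -1], [[0, 0, 0], 0, -1], [[0, 0, 0], 0, -1], [[0, 0, 0], 0, -1], [[0, 0, 0], 0, -1], [[0, 0, 0], 0, -1], [[0, 0, 0], 0, -1], [[0, 0, 0], 0, -1], [[0, 0, 0], 0, -1], [[0, 0, 0], 0, -1], [[0, 0, 0], 0, -1]])

```text
t: 25.78
eef_pos: [656.6, 5.2, 199.5]
tcp_rot: [3.142, 0.0, 1.463]
ft_force: [-0.1, -0.1, 0.0]
opening: 0.387
grip_force: 30.0
```

Emit:
move_arm(commands=[[[0, 0, 0.5], 0, -1], [[0, 0, 1], 0, -1], [[0, 0, 1], 0, -1], [[0, 0, 1], 0, -1], [[-0.53, -0.89, 0], 0.95, -1], [[-0.53, -0.89, 0], 0.95, -1], [[-0.53, -0.89, 0], 0, -1], [[-0.53, -0.89, 0], 0, -1], [[-0.53, -0.89, 0], 0, -1], [[-0.53, -0.89, 0], 0, -1], [[-0.53, -0.89, 0], 0, -1], [[-0.53, -0.89, 0], 0, -1], [[-0.53, -0.89, 0], 0, -1], [[-0.53, -0.89, 0], 0, -1], [[-0.53, -0.89, 0], 0, -1], [[-0.53, -0.89, 0], 0, -1], [[0, 0, 0], 0, -1], [[0, 0, 0], 0, -1], [[0, 0, 0], 0, -1]])

```text
t: 27.37
eef_pos: [465.8, -315.0, 304.4]
tcp_rot: [-3.141, -0.0, 1.614]
ft_force: [0.5, 0.0, -1.8]
opening: 0.383
grip_force: 30.0
```

```bash
python3 - <<'E'
from h import *
s=env.state(); print(s["eef_pos"],s["tcp_rot"],s["opening"])
p=read_camera("wrist"); q=dict(p,image=p["image"].copy())
R=cv2.Rodrigues(np.array([0,0,.04]))[0]
for w,h,z,col in((120,104,20,(255,0,0)),(114,98,3,(255,255,0))):
    X=(R@np.array([[-w/2,-h/2,z],[w/2,-h/2,z],[w/2,h/2,z],[-w/2,h/2,z]]).T).T+[464.5,-316,0]
    cv2.polylines(q["image"],[proj(p,X).round().astype(int)],True,col)
save(q,"w6.png")
E
```

```text
[ 465.76913979 -314.95619716  304.42349578] [-3.14143292e+00 -4.01209158e-04  1.61408602e+00] 0.38304116706271807
```

View pics/w6.png

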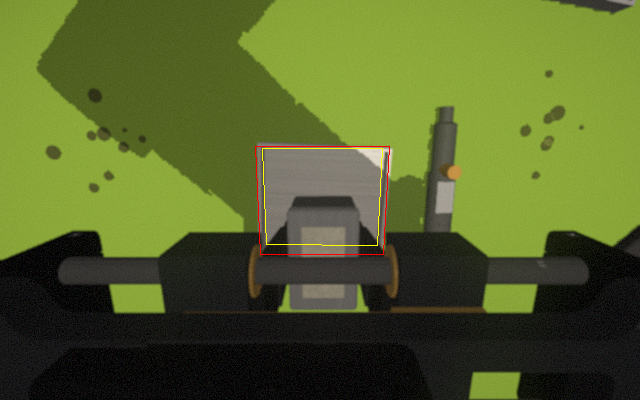

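Emit:
move_arm(commands=[[[-0.03, -0.03, -0.6], 0, -1], [[0, 0, -0.9], 0, -1], [[0, 0, -0.9], 0, -1], [[0, 0, -0.7], 0, -1], [[0, 0, -0.25], 0, -1], [[0, 0, 0], 0, -1], [[0, 0, 0], 0, -1], [[0, 0, 0], 0, -1]])

```text
t: 28.08
eef_pos: [465.4, -316.0, 205.3]
tcp_rot: [3.14, 0.001, 1.615]
ft_force: [0.4, -0.2, -1.5]
opening: 0.386
grip_force: 30.0
```

Emit:
move_arm(commands=[[[0, 0, -0.12], 0, -1], [[0, 0, -0.06], 0, -1], [[0, 0, 0], 0, -1], [[0, 0, 0], 0, -1], [[0, 0, 0], 0, -1]])

```text
t: 28.5
eef_pos: [465.0, -316.2, 199.4]
tcp_rot: [3.14, 0.001, 1.614]
ft_force: [0.2, 1.6, 7.3]
opening: 0.388
grip_force: 30.0
```

Emit:
move_arm(commands=[[[0, 0, 0], 0, 0.2], [[0, 0, 0], 0, 0.2], [[0, 0, 0], 0, 0.2], [[0, 0, 0], 0, 0.2], [[0, 0, 0], 0, 0.2], [[0, 0, 0.4], 0, 0.2], [[0, 0, 1], 0, 0.2], [[0, 0, 1], 0, 0.2], [[0, 0, 1], 0, 0.2], [[0, 0, 1], 0, 0.2], [[0, 0, 0.8], 0, 1], [[0, 0, 0], 0, 1], [[0, 0, 0], 0, 1]])

```text
t: 29.58
eef_pos: [464.7, -315.9, 356.6]
tcp_rot: [3.139, 0.002, 1.615]
ft_force: [0.2, 0.3, -0.2]
opening: 0.759
grip_force: 0.0
```

```bash
python3 - <<'E'
from h import *
p=read_camera("wrist"); save(p,"w7.png",(160,60,500,320),2)
E
```

```text
(no output)
```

View pics/w7.png

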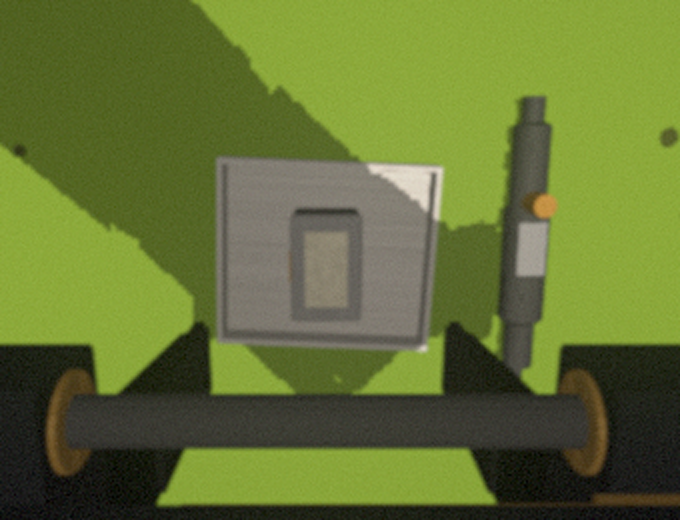

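Box lies flat, lid up, in the pan (crop 325,265). Now back to the jar.

Emit:
move_arm(commands=[[[0.14, 0.98, 0], -0.98, 1], [[0.14, 0.98, 0], -0.98, 1], [[0.14, 0.98, 0], -0.98, 1], [[0.14, 0.98, 0], -0.98, 1], [[0.14, 0.98, 0], -0.98, 1], [[0.14, 0.98, 0], -0.98, 1], [[0.14, 0.98, 0], -0.98, 1], [[0.14, 0.98, 0], -0.98, 1], [[0.14, 0.98, 0], -0.98, 1], [[0.14, 0.98, 0], -0.98, 1], [[0.14, 0.98, 0], -0.98, 1], [[0.14, 0.98, 0], -0.98, 1], [[0.14, 0.98, 0], -0.98, 1], [[0.14, 0.98, 0], -0.98, 1], [[0.14, 0.98, 0], -0.98, 1], [[0.14, 0.98, 0], -0.98, 1], [[0.14, 0.98, 0], -0.98, 1], [[0.14, 0.98, 0], -0.98, 1], [[0.14, 0.98, 0], -0.98, 1], [[0.14, 0.98, 0], -0.98, 1]])

```text
t: 31.3
eef_pos: [548.7, 273.4, 353.3]
tcp_rot: [3.141, 0.003, 0.043]
ft_force: [0.6, 0.0, 0.3]
opening: 1.0
grip_force: 0.0
```

Emit:
move_arm(commands=[[[0, 0.98, 0], -0.06, 1], [[0, 0.98, 0], 0, 1], [[0, 0, 0], 0, 1], [[0, 0, 0], 0, 1], [[0, 0, 0], 0, 1]])

```text
t: 31.72
eef_pos: [548.7, 330.4, 353.5]
tcp_rot: [3.14, 0.002, 0.042]
ft_force: [-0.3, 0.2, -0.3]
opening: 0.999
grip_force: 0.0
```

```bash
sed 's/x0={.*/x0={"aerosol_mid":[395.5,333],"bottle_mid":[470.5,320,.042],"jar_mid":[548.7,335.5]}/' f.py > g.py; python3 g.py w8.png jar_mid bottle_mid aerosol_mid
```

```text
[548.69268956 330.40148562 353.48281379] 0.04213567256269868
jar_mid 0.55 [316.4, 206.3] [548.77 335.93] 0.98
bottle_mid 0.97 [331.4, 294.8] [4.7175e+02 3.2100e+02 3.0000e-02] 0.46
bottle_mid 0.16 [351.9, 207.2] [4.9521e+02 2.7911e+02 2.7000e-01] 0.15
aerosol_mid 0.46 [297.3, 304.2] [386.85 347.39] 0.04
```

Emit:
move_arm(commands=[[[0, 0.17, -0.7], 0, 1], [[0, 0, -0.7], 0, 1], [[0, 0, -0.7], 0, 1], [[0, 0, -0.68], 0, 1], [[0, 0, 0], 0, 1], [[0, 0, 0], 0, 1], [[0, 0, 0], 0, 1], [[0, 0, 0], 0, -1], [[0, 0, 0], 0, -1], [[0, 0, 0], 0, -1], [[0, 0, 0], 0, -1], [[0, 0, 0], 0, -1], [[0, 0, 0], 0, -1], [[0, 0, 0], 0, -1], [[0, 0, 0], 0, -1], [[0, 0, 0], 0, -1], [[0, 0, 0], 0, -1]])

```text
t: 33.33
eef_pos: [548.9, 335.8, 271.3]
tcp_rot: [3.142, -0.0, 0.042]
ft_force: [-0.1, -1.6, 2.0]
opening: 0.605
grip_force: 30.0
```

Emit:
move_arm(commands=[[[0, 0, 0.5], 0, -1], [[0, 0, 1], 0, -1], [[0, 0, 1], 0, -1], [[0, 0, 0.5], 0, -1], [[0.41, -0.9, 0], 0, -1], [[0.41, -0.9, 0], 0, -1], [[0.41, -0.9, 0], 0, -1], [[0.41, -0.9, 0], 0, -1], [[0.41, -0.9, 0], 0, -1], [[0.41, -0.9, 0], 0, -1], [[0.41, -0.9, 0], 0, -1], [[0.41, -0.9, 0], 0, -1], [[0.41, -0.9, 0], 0, -1], [[0.41, -0.9, 0], 0, -1], [[0, 0, 0], 0, -1], [[0, 0, -0.5], 0, -1], [[0, 0, -1], 0, -1], [[0, 0, -0.7], 0, -1], [[0, 0, 0], 0, -1], [[0, 0, 0], 0, -1]])

```text
t: 35.0
eef_pos: [671.8, 66.1, 294.3]
tcp_rot: [-3.141, 0.003, 0.042]
ft_force: [1.6, 0.5, -3.2]
opening: 0.606
grip_force: 30.0
```

Emit:
move_arm(commands=[[[0, 0, 0], 0, -1], [[0, 0, 0], 0, -1], [[0, 0, 0], 0, -1]])

```text
t: 35.25
eef_pos: [672.0, 65.9, 296.7]
tcp_rot: [3.141, -0.002, 0.042]
ft_force: [0.7, 0.1, -3.0]
opening: 0.605
grip_force: 30.0
```

Correct x by −0.7 and lower by about 25.5.

Emit:
move_arm(commands=[[[-0.025, -0.01, -0.5], 0, -1], [[0, 0, -0.25], 0, -1], [[0, 0, -0.07], 0, -1], [[0, 0, 0], 0, -1], [[0, 0, 0], 0, -1], [[0, 0, 0], 0, -1]])

```text
t: 35.75
eef_pos: [671.2, 65.5, 271.1]
tcp_rot: [3.141, -0.001, 0.042]
ft_force: [-0.3, -0.2, -0.3]
opening: 0.608
grip_force: 30.0
```

Emit:
move_arm(commands=[[[0, 0, 0], 0, 1], [[0, 0, 0], 0, 1], [[0, 0, 0], 0, 1], [[0, 0, 0], 0, 1], [[0, 0, 0], 0, 1], [[0, 0, 0.4], 0, 1], [[0, 0, 1], 0, 1], [[0, 0, 1], 0, 1], [[0, 0, 0.2], 0, 1], [[0, 0, 0], 0, 1], [[0, 0, 0], 0, 1]])

```text
t: 36.67
eef_pos: [670.8, 65.5, 348.9]
tcp_rot: [3.141, -0.0, 0.042]
ft_force: [-0.1, 0.0, -0.2]
opening: 0.998
grip_force: 0.0
```

```bash
python3 f.py w9.png jar_mid
```

```text
[670.83692147  65.51048614 348.94530569] 0.0417856517599029
jar_mid 0.6 [321.8, 210.1] [671.27  66.33] 0.98
```

Emit:
move_arm(commands=[[[-0.67, 0.85, 0], 0, 1], [[-0.67, 0.85, 0], 0, 1], [[-0.67, 0.85, 0], 0, 1], [[-0.67, 0.85, 0], 0, 1], [[-0.67, 0.85, 0], 0, 1], [[-0.67, 0.85, 0], 0, 1], [[-0.67, 0.85, 0], 0, 1], [[-0.67, 0.85, 0], 0, 1], [[-0.67, 0.85, 0], 0, 1], [[-0.64, 0.84, 0], 0, 1], [[0, 0, 0], 0, 1], [[0, 0, 0], 0, 1], [[0, 0, 0], 0, 1]])

```text
t: 37.85
eef_pos: [471.2, 320.1, 347.9]
tcp_rot: [3.141, 0.001, 0.042]
ft_force: [-0.3, -0.4, 0.3]
opening: 1.003
grip_force: 0.0
```

```bash
python3 g.py w10.png bottle_mid aerosol_mid
```

```text
[471.19731063 320.06983261 347.91391757] 0.04224917380787385
bottle_mid 0.74 [322.9, 204.2] [4.7020e+02 3.2051e+02 5.0000e-02] 0.94
aerosol_mid 0.56 [302.8, 292.2] [417.74 332.68] 0.39
```

Emit:
move_arm(commands=[[[-0.01, 0, -0.65], 0, 1], [[0, 0, -0.65], 0, 1], [[0, 0, -0.65], 0, 1], [[0, 0, -0.65], 0, 1], [[0, 0, -0.56], 0, 1], [[0, 0, 0], 0, 1], [[0, 0, 0], 0, 1], [[0, 0, 0], 0, 1], [[0, 0, 0], 0, -1], [[0, 0, 0], 0, -1], [[0, 0, 0], 0, -1], [[0, 0, 0], 0, -1], [[0, 0, 0], 0, -1], [[0, 0, 0], 0, -1], [[0, 0, 0], 0, -1], [[0, 0, 0], 0, -1], [[0, 0, 0], 0, -1], [[0, 0, 0], 0, -1], [[0, 0, 0], 0, -1]])

```text
t: 39.58
eef_pos: [470.7, 320.2, 253.8]
tcp_rot: [3.141, 0.0, 0.042]
ft_force: [0.1, -0.1, -0.5]
opening: 0.463
grip_force: 30.0
```

Emit:
move_arm(commands=[[[0, 0, 0.5], 0, -1], [[0, 0, 1], 0, -1], [[0, 0, 1], 0, -1], [[0, 0, 1], 0, -1], [[0.24, -0.49, 0.5], 0, -1], [[0.48, -0.98, 0], 0, -1], [[0.48, -0.98, 0], 0, -1], [[0.48, -0.98, 0], 0, -1], [[0.48, -0.98, 0], 0, -1], [[0.48, -0.98, 0], 0, -1], [[0.48, -0.98, 0], 0, -1], [[0.48, -0.98, 0], 0, -1], [[0.48, -0.98, 0], 0, -1], [[0.48, -0.98, 0], 0, -1], [[0.48, -0.98, 0], 0, -1], [[0.48, -0.98, 0], 0, -1], [[0.48, -0.98, 0], 0, -1], [[0.24, -0.49, 0], 0, -1], [[0, 0, 0], 0, -1], [[0, 0, 0], 0, -1]])

```text
t: 41.25
eef_pos: [657.8, -62.4, 373.2]
tcp_rot: [-3.141, 0.001, 0.04]
ft_force: [-0.3, 0.0, -1.0]
opening: 0.461
grip_force: 30.0
```

Emit:
move_arm(commands=[[[0, 0, -0.5], 0, -1], [[0, 0, -1], 0, -1], [[0, 0, -1], 0, -1], [[0, 0, -0.7], 0, -1], [[0, 0, -0.3], 0, -1], [[0, 0, 0], 0, -1], [[0, 0, 0], 0, -1], [[0, 0, 0], 0, -1], [[0, 0, 0], 0, -1]])

```text
t: 42.0
eef_pos: [658.1, -61.8, 270.6]
tcp_rot: [3.141, -0.002, 0.042]
ft_force: [0.5, -0.7, -0.9]
opening: 0.462
grip_force: 30.0
```

Emit:
move_arm(commands=[[[-0.005, -0.033, -0.35], 0, -1], [[0, 0, -0.15], 0, -1], [[0, 0, -0.05], 0, -1], [[0, 0, 0], 0, -1], [[0, 0, 0], 0, -1], [[0, 0, 0], 0, -1]])

```text
t: 42.5
eef_pos: [657.7, -63.2, 253.3]
tcp_rot: [3.141, -0.001, 0.042]
ft_force: [-2.8, -0.9, 10.0]
opening: 0.46
grip_force: 30.0
```

Emit:
move_arm(commands=[[[0, 0, 0.02], 0, -1], [[0, 0, 0], 0, -1], [[0, 0, 0], 0, 1], [[0, 0, 0], 0, 1], [[0, 0, 0], 0, 1], [[0, 0, 0], 0, 1], [[0, 0, 0], 0, 1], [[0, 0, 0], 0, 1], [[0, 0, 0.4], 0, 1], [[0, 0, 1], 0, 1], [[0, 0, 1], 0, 1], [[0, 0, 0.8], 0, 1], [[0, 0, 0], 0, 1], [[0, 0, 0], 0, 1]])

```text
t: 43.67
eef_pos: [657.6, -62.9, 351.1]
tcp_rot: [3.141, -0.003, 0.042]
ft_force: [-0.0, 0.6, -0.2]
opening: 0.999
grip_force: 0.0
```

```bash
python3 f.py w11.png bottle_mid jar_mid
```

```text
[657.63083446 -62.91661432 351.12826173] 0.0418545600828375
bottle_mid 0.78 [321.7, 202.9] [ 6.5745e+02 -6.2180e+01  4.0000e-02] 0.93
jar_mid 0.97 [173.2, 181.8] [671.19  66.4 ] 0.97
```

Emit:
move_arm(commands=[[[-0.62, 0.94, 0], -0.92, 1], [[-0.62, 0.94, 0], -0.92, 1], [[-0.62, 0.94, 0], 0, 1], [[-0.62, 0.94, 0], 0, 1], [[-0.62, 0.94, 0], 0, 1], [[-0.62, 0.94, 0], 0, 1], [[-0.62, 0.94, 0], 0, 1], [[-0.62, 0.94, 0], 0, 1], [[-0.63, 0.94, 0], 0, 1], [[-0.63, 0.94, 0], 0, 1], [[-0.63, 0.94, 0], 0, 1], [[-0.63, 0.94, 0], 0, 1], [[-0.63, 0.94, 0], 0, 1], [[-0.63, 0.94, 0], 0, 1], [[0, 0, 0], 0, 1], [[0, 0, 0], 0, 1], [[0, 0, 0], 0, 1]])

```text
t: 45.23
eef_pos: [395.7, 331.6, 348.3]
tcp_rot: [3.141, 0.001, -0.105]
ft_force: [-0.3, 0.1, -0.6]
opening: 1.0
grip_force: 0.0
```

```bash
python3 g.py w12.png aerosol_mid
```

```text
[395.65749365 331.64997985 348.33786415] -0.10478115021608447
aerosol_mid 0.91 [320.3, 216.6] [396.53 333.58] 0.96
```

Emit:
move_arm(commands=[[[0, 0.05, -0.7], 0, 1], [[0, 0, -0.7], 0, 1], [[0, 0, -0.7], 0, 1], [[0, 0, -0.68], 0, 1], [[0, 0, 0], 0, 1], [[0, 0, 0], 0, 1], [[0, 0, 0], 0, 1], [[0, 0, 0], 0, -1], [[0, 0, 0], 0, -1], [[0, 0, 0], 0, -1], [[0, 0, 0], 0, -1], [[0, 0, 0], 0, -1], [[0, 0, 0], 0, -1], [[0, 0, 0], 0, -1], [[0, 0, 0], 0, -1], [[0, 0, 0], 0, -1], [[0, 0, 0], 0, -1]])

```text
t: 46.75
eef_pos: [395.6, 333.3, 265.6]
tcp_rot: [3.141, 0.0, -0.105]
ft_force: [-0.7, -0.8, 1.3]
opening: 0.549
grip_force: 30.0
```

Emit:
move_arm(commands=[[[0, 0, 0.5], 0, -1], [[0, 0, 1], 0, -1], [[0, 0, 1], 0, -1], [[0.27, -0.45, 0.5], 0, -1], [[0.55, -0.9, 0], 0, -1], [[0.55, -0.9, 0], 0, -1], [[0.55, -0.9, 0], 0, -1], [[0.55, -0.9, 0], 0, -1], [[0.55, -0.9, 0], 0, -1], [[0.54, -0.9, 0], 0, -1], [[0.54, -0.9, 0], 0, -1], [[0.54, -0.9, 0], 0, -1], [[0.54, -0.9, 0], 0, -1], [[0.54, -0.9, 0], 0, -1], [[0.54, -0.9, 0], 0, -1], [[0.27, -0.45, 0], 0, -1], [[0, 0, -0.5], 0, -1], [[0, 0, -1], 0, -1], [[0, 0, -0.9], 0, -1], [[0, 0, 0], 0, -1]])

```text
t: 48.42
eef_pos: [590.3, 9.5, 279.0]
tcp_rot: [3.141, 0.008, -0.106]
ft_force: [-0.5, 0.0, -1.8]
opening: 0.547
grip_force: 30.0
```

Emit:
move_arm(commands=[[[0, 0, 0], 0, -1], [[0, 0, 0], 0, -1], [[0, 0, 0], 0, -1]])

```text
t: 48.67
eef_pos: [591.8, 9.5, 285.2]
tcp_rot: [3.142, -0.002, -0.105]
ft_force: [0.3, 0.0, -2.1]
opening: 0.555
grip_force: 30.0
```

Emit:
move_arm(commands=[[[0, -0.013, -0.4], 0, -1], [[0, 0, -0.2], 0, -1], [[0, 0, -0.04], 0, -1], [[0, 0, 0], 0, -1], [[0, 0, 0], 0, -1], [[0, 0, 0], 0, -1]])

```text
t: 49.17
eef_pos: [591.6, 8.9, 265.4]
tcp_rot: [3.141, -0.002, -0.105]
ft_force: [0.0, -1.1, 5.4]
opening: 0.547
grip_force: 30.0
```

Touching (5 N). I'll release, rise and check.

Emit:
move_arm(commands=[[[0, 0, 0], 0, 1], [[0, 0, 0], 0, 1], [[0, 0, 0], 0, 1], [[0, 0, 0], 0, 1], [[0, 0, 0], 0, 1], [[0, 0, 0], 0, 1], [[0, 0, 0.4], 0, 1], [[0, 0, 1], 0, 1], [[0, 0, 1], 0, 1], [[0, 0, 1], 0, 1], [[0, 0, 1], 0, 1], [[0, 0, 1], 0, 1], [[0, 0, 1], 0, 1], [[0, 0, 1], 0, 1], [[0, 0, 0], 0, 1], [[0, 0, 0], 0, 1], [[0, 0, 0], 0, 1]])

```text
t: 50.58
eef_pos: [591.3, 9.0, 485.6]
tcp_rot: [3.142, 0.001, -0.105]
ft_force: [0.5, -0.6, -0.2]
opening: 1.003
grip_force: 0.0
```

```bash
python3 f.py w13.png aerosol_mid bottle_mid jar_mid
```

```text
[591.26866839   8.97323059 485.59791795] -0.10539123205466483
aerosol_mid 0.9 [323.1, 183.4] [591.87   9.64] 0.94
bottle_mid 0.85 [375.1, 122.9] [ 6.5722e+02 -6.1680e+01  2.0000e-02] 0.93
jar_mid 0.76 [267.6, 118.6] [671.85  65.96] 0.98
```

View pics/w13.png

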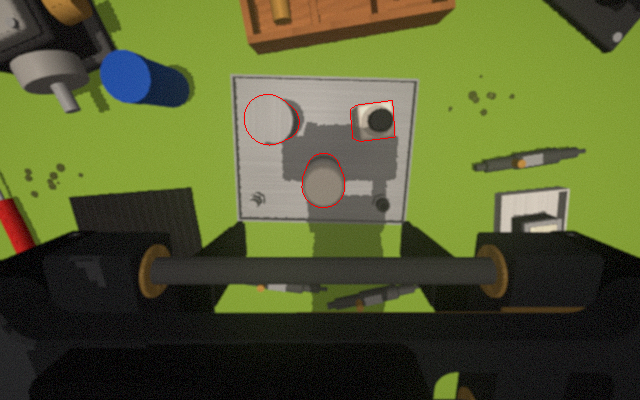

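The can (323,183), bottle (374,121) and jar (270,119) stand upright in their original places. The nut and holder are undisturbed, and the box is in the pan (535,225).

```bash
python3 -c "
from cell import env
print(env.job_done())"
```

```text
the job is handed in; nothing more can be done
None
```

The job is handed in: the shim box lies flat, lid up, in the parts pan, and the can, bottle and jar are upright in the tray within about 1 mm of where they started, by camera measurement. It took about 51 s of the 131 s allowed; the result of the judging was not shown.

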